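# Open the dial lock on the document box and hold its shackle out

## Task

On the lid of the grey steel document box, slide the hood off the dial lock, all the way to its end stops, then turn the dial click by click until its pointer nose rests in the click at the raised stud. Let go of the dial, grip the shackle by its crown, pull it straight out of the lock as far as it goes, and finish while holding it out there with the fingers, because a spring draws it back. Leave the tea glass on the lid standing where it is.

Things in the scene. Friction and masses are not known exactly. Their poses are not given: they have to be found in the camera images.
- docbox: Grey steel document box, 262 x 382 mm and 90 mm high, heavy, does not move; its place and yaw vary. Origin at the centre of its underside; its own x runs across the lid (away from the robot at yaw 0), y along the lid's long side, z up. The lock is mounted on the lid.
- lock_case (a point): Middle of the lock case's flat top, 36 mm above the lid, 45 mm to the box's -y side of the lid's middle. The case is a round steel disc 84 mm across with the dial on top. Its U-shaped shackle comes out on the -y side. Two low rails (9 mm high, at x = +-52 mm from here) run along the box's y beside it and carry the hood.
- hood (a joint): Slide of the hood along the box's +y, in m: 0 = over the dial, 0.12 = at its end stops with the dial clear. Starts between 0 and 0.03. Friction about 2 N, it stays where it is left.
- hood_grip (a point): Centre of the upright black grip on top of the aluminium hood. The grip is 44 mm along the box's x, 12 mm thick along its y and 23 mm high; this point lies 82.5 mm above the lid; the hood's roof is 71 mm above the lid. The hood is 110 mm along x by 78 mm along y, with side walls.
- dial (a joint): Angle of the dial, rad, positive anticlockwise from above; 0 = nose at the stud. Turns from -0.8 to 1.75; starts between 0.6 and 1.5, so turn it clockwise. A spring ball clicks every 0.349 rad (0, 0.349 ...), centres the dial in the nearest click when let go, and takes about 0.13 N m to pass. The shackle comes out only within about 0.1 rad of 0 (elsewhere it gives about 3 mm), and then blocks the dial.
- dial_grip (a point): On the dial's axis, 52 mm above the lid, in the middle of its steel grip bar: 44 mm long, 12 mm thick, from 38 to 64 mm above the lid. A flat black disc 62 mm across (top 39 mm above the lid) lies under the bar. At dial angle 0 the bar is along the box's y. The point turns with the dial: its -y axis points along the nose.
- dial_nose (a point): Tip of the small pointer nose at one end of the dial's bar, 32 mm from the axis, 41.5 mm above the lid. It turns with the dial.
- index_stud (a point): Top of the small raised round stud (7 mm across, 5 mm high) on the case's top face at the shackle side, 36.5 mm from the dial's axis: the only such stud.
- shackle (a joint): Slide of the shackle out of the case along the box's -y, in m: 0 = home, 0.035 = fully out, at its stop. A spring draws it home with 2.4 N at 0 and 4.5 N at 0.035.
- shackle_crown (a point): Middle of the shackle's crown, the cross bar of the U: round steel bar 9 mm thick along the box's x, straight for 28 mm, centre line 20 mm above the lid, at first 102 mm from the dial's axis. Moves with the shackle. Legs 56 mm apart (centre lines); 55 mm free between crown and case; a hasp eye 35 mm high stands round the -x leg, right by the case.
- lid_glass_mid (a point): Centre, half-way up, of a tea glass standing on the lid near its far +y corner: 66 mm wide, 85 mm high, loose. To be left standing.
Not all that is in view belongs to the job. Leave any red look-alike of the part that bears lid_glass_mid alone.

How it is judged:
On the way, in this order (a step that is already met when the one before it is completed fails the run):
1. the hood is slid to its end stops, the shackle still home (value of joint hood above 0.112 m and value of joint shackle below 0.006 m), for 0.2 s.
2. the dial rests in the click at the stud, let go, the shackle still home (value of joint dial between -0.14 and 0.14 rad and value of joint shackle below 0.006 m and contact force between the fingers and dial below 0.2 N), for 0.2 s.
At the end, for the whole second after the job is handed in: The hood is within 8 mm of its end stops, the dial within 0.14 rad of the stud and not touched, the shackle at least 29 mm out of its 35 mm and at rest, held by the fingers with more than 1.5 N, the tea glass on the lid upright (value of joint hood above 0.112 m and value of joint dial between -0.14 and 0.14 rad and value of joint shackle above 0.029 m and contact force between the fingers and shackle above 1.5 N and contact force between the arm and dial below 0.2 N and velocity of joint shackle below 0.02 m/s and angle between lid_glass_mid's own z axis and vertical below 0.3 rad); the arm keeps its last pose, push and grip.
It fails at once if the tea glass on the lid is knocked over or pushed more than 30 mm (not (angle between lid_glass_mid's own z axis and vertical below 0.3 rad) or distance of lid_glass_mid from where it was at the start of the episode above 0.03 m).
It also fails if it takes over 61 s, if anything falls off the work surface, if the arm or the gripper's body presses on something with over 40 N, if the wrist force passes 120 N, or if a joint passes its speed limit or range.

## Robot

A 6-joint arm with a two-finger parallel gripper is mounted at the origin on the work surface. World frame = base frame: x ahead of the robot, y to its left, z up, the work surface at z = 0. Lengths are in m, angles in rad, forces in N, time in s.
With the tool pointing down it reaches from about 0.25 to 0.725 m from the base axis. Payload 4 kg.
Tool frame: the origin (TCP) lies at the centre of the arm's flange, where the gripper is bolted on; the fingertips stand 173 mm ahead of it and the grasp point (between the pads) lies 155 mm ahead of it; x points along the fingers, z is the direction in which the jaws open and shut, and the axes are right-handed (so a half turn about x gives the same grasp; the last joint's range is limited). The gripper opens to 85 mm and grips with 20 to 120 N. Pads are 22 mm wide; open, the fingers measure 114 mm over their backs; the gripper's body (76 mm by 85 mm) begins 54 mm behind the grasp point. The pads swing forward as they close: fully open they stand 13 mm farther back than shut.
Start: joints at [-1.244, 0.241, 0.005, 1.335, 0, 1.571], TCP at [0.161, -0.474, 0.405] pointing down, gripper open.
Joint ranges: [-2.72, 2.72], [-1.05, 1.87], [-1.09, 1.28], [-1.99, 2.15], [-1.42, 1.44], [-3.14, 3.14]. Speed limits (rad/s): [2.79, 2.79, 3.14, 3.14, 3.14, 3.14].

## Interface

Orientations are given as a unit quaternion [x, y, z, w].
In Python, from workcell import bot gives the robot as it stands.
- The arm moves only by the tool arm_command, never from a script. Its argument "moves" is one flat list of numbers, 7 for each row, row after row: the shift along the tool's x, y, z in m, then the turn, a rotation vector about the tool's x, y, z in rad, then the closure, from -1 (fully open) to 1 (shut). A call has 1 to 20 rows; each row shifts and turns the pose as measured when the row begins, along the tool's axes as they then stand; what a row does not reach is not made up. A row lasts 1/12 s, in which the tool goes at most 41.7 mm and 7.16 degrees, less where a joint would pass 70% of its speed; a pose out of reach is approached as far as the arm can. A call with a gripper value outside its range is refused whole. The fingers move at their own pace and stop on an object; the grip force is fixed at half the most. Time passes only in rows, so rows that do not move let the fingers close. It gives the time, the measured TCP pose, the force and the opening at its end, in the units of the state.
- bot.get_obs(): the state, without advancing time (a new reading comes with each control period).
- bot.camera(name): name is "scene" or "top"; returns the picture (384x512x3 uint8, red, green, blue); there is no depth.
- bot.get_calibration(name): a dict with "mtx" (3x3 intrinsics, pixels), "dist" ([k1, k2, p1, p2, k3] as OpenCV has them; the pictures are not rectified), "world_from_camera" (4x4, takes a point from camera to world coordinates). Camera axes: x right, y up, looking along -z (the intrinsics and any distortion apply to the point x, -y, -z); pixel columns grow to the right and rows downward; lengths in m; the calibration is good to about 2 mm. A picture is of the moment at which its call begins. get_calibration takes no time and is no camera call.
- bot.job_done(): hands the job in, once; it reports no verdict.
The state is a dict: "clock": time; "joint_pos": joint angles; "joint_vel": joint speeds; "tau": joint torques, N m; "eef_pos": TCP position; "tool_rot": TCP orientation; "ft_force": force on the tool from outside, world axes, zero at the start; "ft_torque": the same for the moment, N m; "grip_width": finger opening in m.
Only numpy, scipy, OpenCV 4.12 (cv2) and the standard library are available. Lean on these libraries where they do the work, as an engineer would, in place of code of your own. Each camera call takes 0.05 s, during which the arm holds its last target.

## Working session

There is one attempt and no reset: what is moved stays moved. The work goes in short steps, Python scripts to look and compute and a tool call to move; the robot and the scene stay as the last step left them, time stands still between calls to the robot, and variables do not carry over. Pictures are saved under pics/ and viewed, and the job is handed in when it is done.

Besides the shell and the picture viewer there is one more tool, called by a JSON object that holds its "op" and its "data". arm_command: Moves the arm, as the interface text tells. Its arguments: {"type":"object","properties":{"moves":{"type":"array"}},"required":["moves"]}

```bash
mkdir -p pics; ls; python3 - <<'E'
from workcell import bot
import cv2
o=bot.get_obs(); print(o)
for n in ("scene","top"):
    im=bot.camera(n); cv2.imwrite(f"pics/{n}0.png",im[:,:,::-1]); c=bot.get_calibration(n); print(n,c)
E
```

```text
pics
{'clock': 0.0, 'joint_pos': array([-1.24398893e+00,  2.41458518e-01,  3.74913773e-03,  1.33520084e+00,
        1.57432361e-06,  1.57080741e+00]), 'joint_vel': array([-0.00069749, -0.001811  ,  0.00013238,  0.00031188, -0.00015682,
       -0.00034415]), 'tau': array([-1.95995983e-05, -3.72321153e+01,  2.52405328e+01,  1.70708110e-02,
        2.98610792e-05, -9.04766267e-06]), 'eef_pos': array([ 0.16042901, -0.47329492,  0.40379933]), 'tool_rot': array([ 0.41243976,  0.57528287, -0.41156794,  0.57406871]), 'ft_force': array([-0.04788991, -0.66808782,  0.2584228 ]), 'ft_torque': array([-0.02480998, -0.01650353,  0.00931127]), 'grip_width': 0.08543248137538403}
scene {'mtx': array([[469.28547437,   0.        , 260.09459434],
       [  0.        , 469.28547437, 193.07675141],
       [  0.        ,   0.        ,   1.        ]]), 'dist': array([-0.10311383,  0.        ,  0.        ,  0.        ,  0.        ]), 'world_from_camera': array([[-0.75073163, -0.34422648,  0.56383521,  1.1214845 ],
       [ 0.66053644, -0.40364785,  0.6330561 ,  0.83025496],
       [ 0.00967619,  0.84768894,  0.53040534,  0.73432741],
       [ 0.        ,  0.        ,  0.        ,  1.        ]])}
top {'mtx': array([[476.29907401,   0.        , 251.0809329 ],
       [  0.        , 476.29907401, 196.39662356],
       [  0.        ,   0.        ,   1.        ]]), 'dist': array([-0.0733105,  0.       ,  0.       ,  0.       ,  0.       ]), 'world_from_camera': array([[-0.02210921,  0.99084024, -0.13321712,  0.38416967],
       [-0.99953382, -0.01910088,  0.0238181 ,  0.14812416],
       [ 0.02105537,  0.13368161,  0.99080063,  1.15436593],
       [ 0.        ,  0.        ,  0.        ,  1.        ]])}
```

View pics/scene0.png

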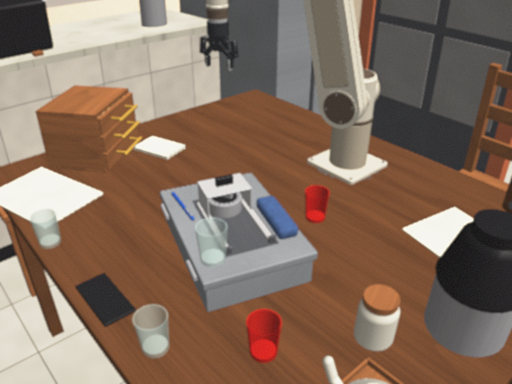

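View pics/top0.png

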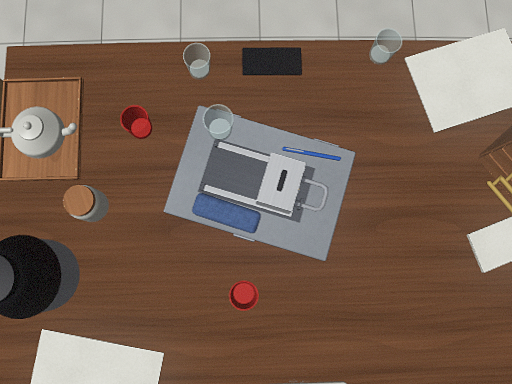

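The top picture shows the box with lid corners near (200,107), (355,152), (325,260) and (165,212). The black hood grip is at (282,181), the shackle at (315,195) on the right (-y), and the clear glass on the lid at (218,121). The red glasses at (137,121) and (243,295) stand off the lid. I'll enlarge to refine these.

```bash
python3 - <<'E'
import cv2
im=cv2.imread("pics/top0.png")[95:270,155:365]
cv2.imwrite("pics/topc.png",cv2.resize(im,None,fx=3.4,fy=3.4,interpolation=cv2.INTER_CUBIC))
im=cv2.imread("pics/scene0.png")[160:310,150:320]
cv2.imwrite("pics/scc.png",cv2.resize(im,None,fx=4,fy=4,interpolation=cv2.INTER_CUBIC))
E
```

```text
(no output)
```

View pics/topc.png

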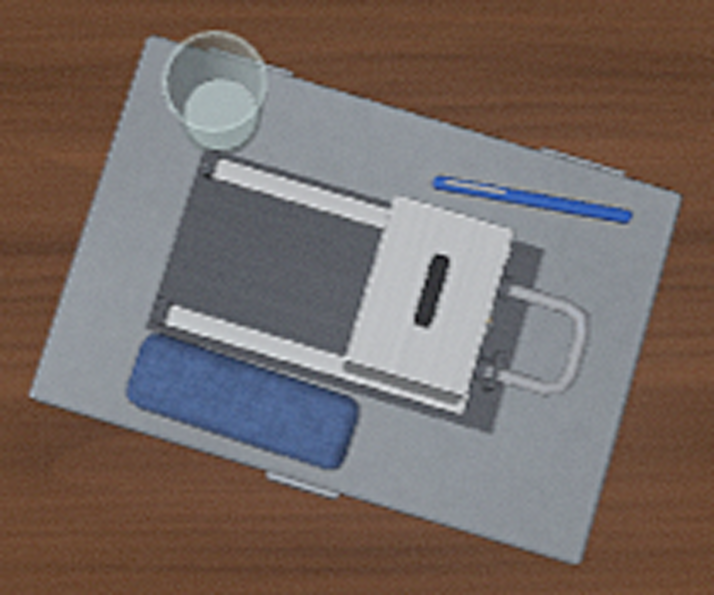

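View pics/scc.png

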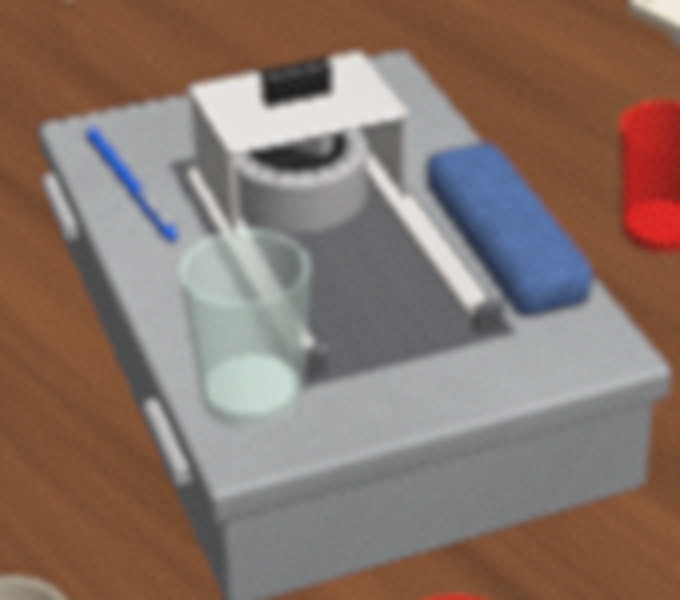

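```bash
cat > h.py <<'E'
import numpy as np, cv2, json
from scipy.spatial.transform import Rotation as R
from scipy.optimize import least_squares
def proj(P,c):
    W=np.array(c["world_from_camera"]); P=np.atleast_2d(P)
    p=(P-W[:3,3])@W[:3,:3]; q=p*[1,-1,-1]
    return cv2.projectPoints(q,np.zeros(3),np.zeros(3),c["mtx"],c["dist"])[0].reshape(-1,2)
def box(p): # x,y,yaw -> fn box coords->world
    x,y,t=p; c,s=np.cos(t),np.sin(t)
    M=np.array([[c,-s,0],[s,c,0],[0,0,1.]])
    return lambda P:np.atleast_2d(P)@M.T+[x,y,0]
def tcp(): 
    from workcell import bot
    o=bot.get_obs(); return o,o["eef_pos"],R.from_quat(o["tool_rot"])
def delta(target,Rt):
    o,p,r=tcp(); print("shift tool",np.round(r.inv().apply(np.array(target)-p),4),"rot",np.round((r.inv()*Rt).as_rotvec(),4),"t",o["clock"])
E
python3 - <<'E'
from h import *
from workcell import bot
ct,cs=bot.get_calibration("top"),bot.get_calibration("scene")
a,b=.131,.191
L=np.array([[a,b,.09],[a,-b,.09],[-a,-b,.09],[-a,b,.09]])
T=np.array([[148,38],[681,196],[580,563],[30,398]])/3.4+[155,95]
S=np.array([[222,505],[42,125],[408,52],[668,372]])/4+[150,160]
e=lambda p:np.r_[(proj(box(p)(L),ct)-T).ravel(),(proj(box(p)(L),cs)-S).ravel()]
eT=lambda p:np.r_[(proj(box(p)(L),ct)-T).ravel()]
r=least_squares(e,[.42,.07,-.28]); print(r.x,np.round(r.fun,1)); rt=least_squares(eT,r.x); print(rt.x,np.round(rt.fun,1))
B=box(r.x)
for n,P in dict(grip0=[0,-.045,.1725],gripend=[0,.075,.1725],hoodgrip_top=[0,-.045,.184],crown=[0,-.147,.110],glass=[0.1,.15,.1325]).items(): print(n,np.round(B(P),4),(proj(B(P),ct)-[155,95])*3.4, (proj(B(P),cs)-[150,160])*4)
E
```

```text
[ 0.56155615  0.10141994 -0.31323186] [-1.3 -1.8  0.3 -1.3 -0.2  0.7 -2.  -0.  -1.7 -2.7 -1.  -1.1 -0.1 -1.7
  2.4 -1.8]
[ 0.56026975  0.0995739  -0.31274833] [-0.6 -1.3  1.1 -0.8  0.7  1.3 -1.2  0.6]
grip0 [[0.5477 0.0586 0.1725]] [[432.53815501 292.00710795]] [[297.79748163  76.98974356]]
gripend [[0.5847 0.1728 0.1725]] [[246.08017097 236.30002518]] [[372.60462782 180.43168734]]
hoodgrip_top [[0.5477 0.0586 0.184 ]] [[434.15803459 288.87269819]] [[297.20849352  60.12378183]]
crown [[ 0.5163 -0.0384  0.11  ]] [[573.81378768 352.65502505]] [[247.90227909  86.68620564]]
glass [[0.7029 0.2133 0.1325]] [[182.98467996  71.87324909]] [[244.21714748 363.99013377]]
```

```bash
cat >> h.py <<'E'
BX=np.array([.5606,.1003,-.3130])
def Rdown(ang): # tool x down, tool z horizontal at world angle ang
    z=np.array([np.cos(ang),np.sin(ang),0]); x=np.array([0,0,-1.]); return R.from_matrix(np.c_[x,np.cross(z,x),z])
def goal(Pbox,ang,grasp=.155):
    P=box(BX)(Pbox)[0]+[0,0,grasp]; delta(P,Rdown(ang+BX[2]))
E
python3 - <<'E'
from h import *
o,p,r=tcp(); print(r.as_matrix().round(3))
for a in (np.pi/2,-np.pi/2): goal([0,-.045,.09+.091+.06],a)
E
```

```text
[[-0.001  0.947  0.321]
 [ 0.002  0.321 -0.947]
 [-1.    -0.    -0.002]]
shift tool [ 0.0086  0.5363 -0.3787] rot [-2.5018e+00 -8.0000e-04 -2.3000e-03] t 0.1
shift tool [ 0.0086  0.5363 -0.3787] rot [ 6.398e-01 -1.800e-03  6.000e-04] t 0.1
```

{"op": "arm_command", "data": {"moves": [0,0.03,-0.021,0,0,0,-1,0,0.03,-0.021,0,0,0,-1,0,0.03,-0.021,0,0,0,-1,0,0.03,-0.021,0,0,0,-1,0,0.03,-0.021,0,0,0,-1,0,0.03,-0.021,0,0,0,-1,0,0.03,-0.021,0,0,0,-1,0,0.03,-0.021,0,0,0,-1,0,0.03,-0.021,0,0,0,-1,0,0.03,-0.021,0,0,0,-1,0,0.03,-0.021,0,0,0,-1,0,0.03,-0.021,0,0,0,-1,0,0.03,-0.021,0,0,0,-1,0,0.03,-0.021,0,0,0,-1,0,0.03,-0.021,0,0,0,-1,0,0.03,-0.021,0,0,0,-1,0,0.03,-0.021,0,0,0,-1,0,0.0,0,0,0,0,-1]}}

```text
clock: 1.6
eef_pos: [0.5441, 0.0499, 0.3952]
tool_rot: [0.415, 0.577, -0.415, 0.568]
ft_force: [0.2, 0.3, 0.3]
grip_width: 0.0855
```

```bash
python3 - <<'E'
from h import *
o,p,r=tcp(); print(o['joint_pos'].round(3),p)
for a in (np.pi/2,-np.pi/2): goal([0,-.045,.09+.091+.04],a)
E
```

```text
[0.09  0.341 0.118 1.357 0.008 2.914] [0.54406665 0.04992223 0.3952209 ]
shift tool [ 0.0192  0.005  -0.0062] rot [-2.5116 -0.0131 -0.009 ] t 1.6
shift tool [ 0.0192  0.005  -0.0062] rot [ 0.6299 -0.007   0.0101] t 1.6
```

{"op": "arm_command", "data": {"moves": [0,0,0,-0.124,0,0,-1,0,0,0,-0.124,0,0,-1,0,0,0,-0.124,0,0,-1,0,0,0,-0.124,0,0,-1,0,0,0,-0.124,0,0,-1,0,0,0,-0.124,0,0,-1,0,0,0,-0.124,0,0,-1,0,0,0,-0.124,0,0,-1,0,0,0,-0.124,0,0,-1,0,0,0,-0.124,0,0,-1,0,0,0,-0.124,0,0,-1,0,0,0,-0.124,0,0,-1,0,0,0,-0.124,0,0,-1,0,0,0,-0.124,0,0,-1,0,0,0,-0.124,0,0,-1,0,0,0,-0.124,0,0,-1,0,0,0,-0.124,0,0,-1,0,0,0,-0.124,0,0,-1,0,0,0,-0.124,0,0,-1,0,0,0,-0.124,0,0,-1]}}

```text
clock: 3.27
eef_pos: [0.5389, 0.0476, 0.3817]
tool_rot: [-0.404, 0.585, 0.421, 0.563]
ft_force: [-0.2, 1.1, 0.1]
grip_width: 0.0853
```

```bash
python3 - <<'E'
from h import *
o,p,r=tcp(); print(o['joint_pos'].round(3),p)
goal([0,-.045,.09+.092+.04],np.pi/2)
E
```

```text
[0.087 0.351 0.096 1.356 0.005 0.412] [0.53885395 0.04762331 0.38166042]
shift tool [ 0.0044 -0.0045  0.0119] rot [-0.0119 -0.0107 -0.0388] t 3.2667
```

{"op": "arm_command", "data": {"moves": [0.004,-0.0045,0.012,-0.012,-0.01,-0.039,-1,0,0,0,0,0,0,-1]}}

```text
clock: 3.43
eef_pos: [0.5463, 0.0566, 0.3763]
tool_rot: [-0.417, 0.572, 0.417, 0.57]
ft_force: [0.2, -0.2, -0.8]
grip_width: 0.0852
```

```bash
python3 - <<'E'
from h import *
from workcell import bot
goal([0,-.045,.09+.092+.04],np.pi/2)
cs=bot.get_calibration("scene"); im=bot.camera("scene")
cv2.imwrite("pics/s1.png",cv2.resize(im[120:310,140:330,::-1],None,fx=3.1,fy=3.1,interpolation=cv2.INTER_CUBIC))
E
```

```text
shift tool [-0.0007 -0.0001  0.001 ] rot [ 0.0035 -0.0017 -0.0009] t 3.4333
```

View pics/s1.png

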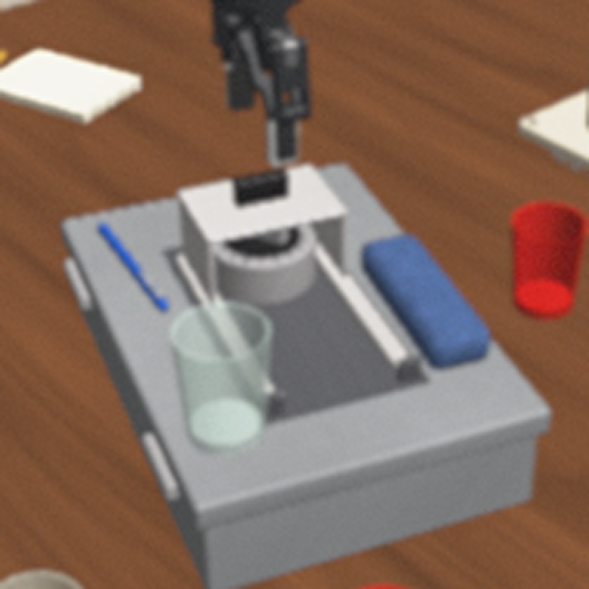

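The gripper is above the grip, which is at (262,187) in this crop, with the jaws across its thickness. I'll go down and close.

{"op": "arm_command", "data": {"moves": [0.02,0,0.001,0,0,0,-1,0.019,0,0,0,0,0,-1,0,0,0,0,0,0,-1,0,0,0,0,0,0,1,0,0,0,0,0,0,1,0,0,0,0,0,0,1,0,0,0,0,0,0,1,0,0,0,0,0,0,1,0,0,0,0,0,0,1,0,0,0,0,0,0,1,0,0,0,0,0,0,1]}}

```text
clock: 4.4
eef_pos: [0.5455, 0.0569, 0.3411]
tool_rot: [-0.414, 0.572, 0.418, 0.572]
ft_force: [-0.1, -0.2, -2.4]
grip_width: 0.0104
```

```bash
python3 - <<'E'
from h import *
from workcell import bot
o,p,r=tcp(); print(o['ft_force'],o['grip_width'])
goal([0,-.045,.09+.092],np.pi/2)
E
```

```text
[-0.09762373 -0.18392831 -2.40442233] 0.010391668985654896
shift tool [ 0.0041 -0.001   0.0009] rot [-0.0004  0.004  -0.0051] t 4.4
```

{"op": "arm_command", "data": {"moves": [0,0,0.01,0,0,0,1,0,0,0.01,0,0,0,1,0,0,0.01,0,0,0,1,0,0,0.01,0,0,0,1,0,0,0.01,0,0,0,1,0,0,0.01,0,0,0,1,0,0,0.01,0,0,0,1,0,0,0.01,0,0,0,1,0,0,0.01,0,0,0,1,0,0,0.01,0,0,0,1]}}

```text
clock: 5.23
eef_pos: [0.5789, 0.1591, 0.3411]
tool_rot: [-0.414, 0.574, 0.416, 0.571]
ft_force: [0.1, -3.2, -1.2]
grip_width: 0.0105
```

```bash
python3 - <<'E'
from h import *
o,p,r=tcp(); print(o['ft_force'],o['grip_width'])
goal([0,.075,.09+.096],np.pi/2)
E
```

```text
[ 0.12318918 -3.22282222 -1.22115301] 0.010513530081925754
shift tool [ 0.     -0.0007  0.0134] rot [-0.0032 -0.0034 -0.0044] t 5.2333
```

Sliding with about 3 N of drag, which is as expected. I'll finish the slide gently.

{"op": "arm_command", "data": {"moves": [0,0,0.006,0,0,0,1,0,0,0.005,0,0,0,1,0,0,0.004,0,0,0,1,0,0,0.004,0,0,0,1,0,0,0.004,0,0,0,1,0,0,0.004,0,0,0,1]}}

```text
clock: 5.73
eef_pos: [0.585, 0.1779, 0.341]
tool_rot: [-0.42, 0.586, 0.406, 0.562]
ft_force: [-4.1, -12.7, 2.9]
grip_width: 0.0102
```

```bash
python3 - <<'E'
from h import *
o,p,r=tcp(); print(o['ft_force'],o['grip_width'])
goal([0,.075,.09+.096],np.pi/2)
E
```

```text
[ -4.13047854 -12.73953107   2.90621557] 0.010224191325894754
shift tool [ 0.0002 -0.0007 -0.0063] rot [-0.0103 -0.0396 -0.0042] t 5.7333
```

The force has risen to 13 N, so the hood is on its end stop. I'll hold briefly, release, rise and look.

{"op": "arm_command", "data": {"moves": [0,0,0,0,0,0,1,0,0,0,0,0,0,1,0,0,0,0,0,0,-0.3,0,0,0,0,0,0,-0.3,0,0,0,0,0,0,-0.3,0,0,0,0,0,0,-0.3,-0.02,0,0,0,0,0,-0.3,-0.03,0,0,0,0,0,-0.3,-0.03,0,0,0,0,0,-0.3,-0.03,0,0,0,0,0,-0.3,0,0,0,0,0,0,-0.3]}}

```text
clock: 6.65
eef_pos: [0.5863, 0.1844, 0.4532]
tool_rot: [-0.418, 0.586, 0.409, 0.561]
ft_force: [0.5, -0.1, 1.3]
grip_width: 0.0554
```

```bash
python3 - <<'E'
from h import *
from workcell import bot
o,p,r=tcp(); print(o['grip_width'])
goal([0,-.045,.09+.059+.04],0);goal([0,.075,.09+.096],np.pi/2)
im=bot.camera("top")
cv2.imwrite("pics/t2.png",cv2.resize(im[95:270,155:365,::-1],None,fx=3.4,fy=3.4,interpolation=cv2.INTER_CUBIC))
im=bot.camera("scene")
cv2.imwrite("pics/s2.png",cv2.resize(im[120:310,140:330,::-1],None,fx=3.1,fy=3.1,interpolation=cv2.INTER_CUBIC))
E
```

```text
0.05539460218417252
shift tool [ 0.1139 -0.0038 -0.1289] rot [ 1.5623 -0.037   0.0193] t 6.65
shift tool [ 0.1126 -0.0028 -0.0089] rot [-0.0083 -0.0359 -0.0113] t 6.65
```

View pics/t2.png

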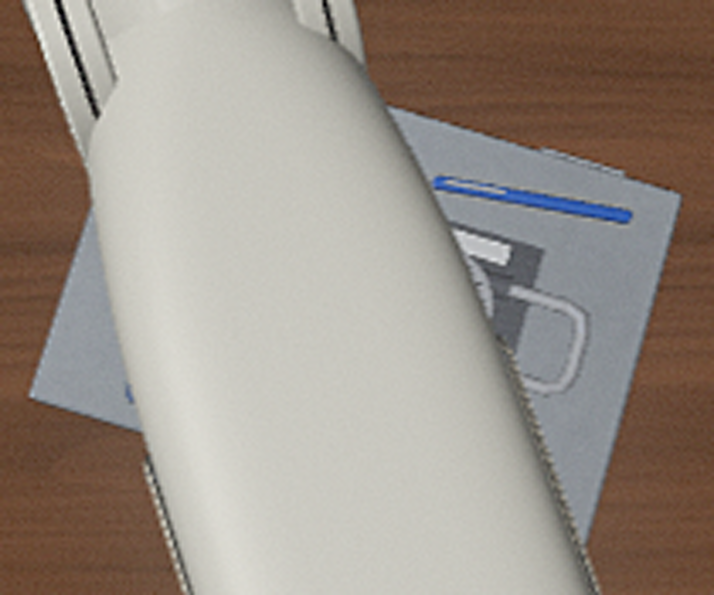

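View pics/s2.png

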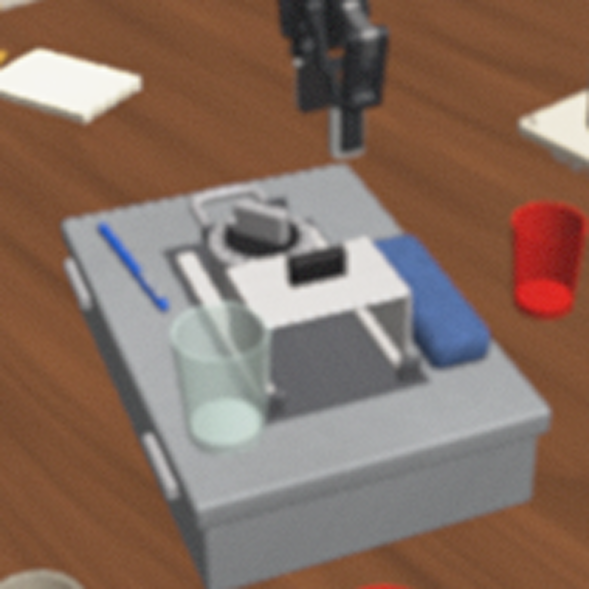

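The hood now stands at the far end of the rails and the dial is clear. Its bar's top edge runs from about (235,203) to (290,228). I'll compare that with projected click angles.

```bash
python3 - <<'E'
from h import *
from workcell import bot
cs=bot.get_calibration("scene")
im=cv2.imread("pics/s2.png")
out=[]
for th in (.698,1.047,1.396):
    c=im.copy()
    d=np.array([np.sin(th),-np.cos(th),0]);n=np.array([np.cos(th),np.sin(th),0])
    o=np.array([0,-.045,.154]); P=[o+s*.022*d+t*.006*n for s,t in((1,1),(1,-1),(-1,-1),(-1,1))]+[o+.032*d-[0,0,.0225]]
    q=((proj(box(BX)(P),cs)-[140,120]+.5)*3.1-.5)
    cv2.polylines(c,[q[:4].round().astype(int)],True,(0,0,255),1); cv2.circle(c,tuple(q[4].round().astype(int)),3,(0,255,0),1)
    out.append(cv2.resize(c[150:300,170:340],None,fx=1.5,fy=1.5))
cv2.imwrite("pics/s2m.png",np.hstack(out))
E
```

```text
(no output)
```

View pics/s2m.png

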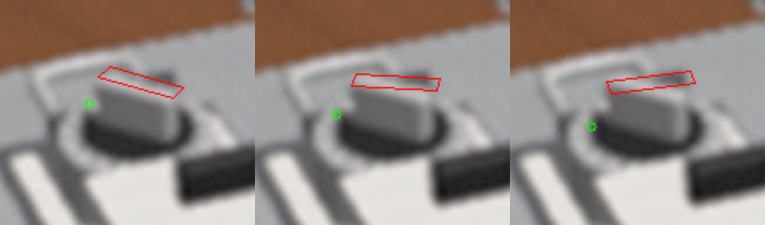

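θ = 0.698 matches by slope. The position is off by about 2 px, so I'll swing the arm aside for a clean top view.

{"op": "arm_command", "data": {"moves": [0,-0.011,-0.036,0,0,0,-0.3,0,-0.011,-0.036,0,0,0,-0.3,0,-0.011,-0.036,0,0,0,-0.3,0,-0.011,-0.036,0,0,0,-0.3,0,-0.011,-0.036,0,0,0,-0.3,0,-0.011,-0.036,0,0,0,-0.3,0,-0.011,-0.036,0,0,0,-0.3,0,-0.011,-0.036,0,0,0,-0.3,0,-0.011,-0.036,0,0,0,-0.3,0,0,0,0.123,0,0,-0.3,0,0,0,0.123,0,0,-0.3,0,0,0,0.123,0,0,-0.3,0,0,0,0.123,0,0,-0.3,0,0,0,0.123,0,0,-0.3,0,0,0,0.123,0,0,-0.3,0,0,0,0.123,0,0,-0.3]}}

```text
clock: 8.08
eef_pos: [0.5753, -0.1681, 0.4267]
tool_rot: [-0.14, 0.72, 0.134, 0.666]
ft_force: [-0.4, -0.5, 0.1]
grip_width: 0.0551
```

```bash
python3 - <<'E'
from h import *
from workcell import bot
o,p,r=tcp(); print(o['joint_pos'].round(2))
goal([0,-.045,.09+.059+.04],.698)
im=bot.camera("top"); cv2.imwrite("pics/t3raw.png",im[:,:,::-1])
im=cv2.resize(im[95:270,155:365,::-1],None,fx=3.4,fy=3.4,interpolation=cv2.INTER_CUBIC)
cv2.imwrite("pics/t3.png",im)
E
```

```text
[-0.28  0.47  0.39  1.56 -0.04  0.91]
shift tool [0.0793 0.2189 0.0658] rot [ 0.006  -0.0762 -0.006 ] t 8.0833
```

View pics/t3.png

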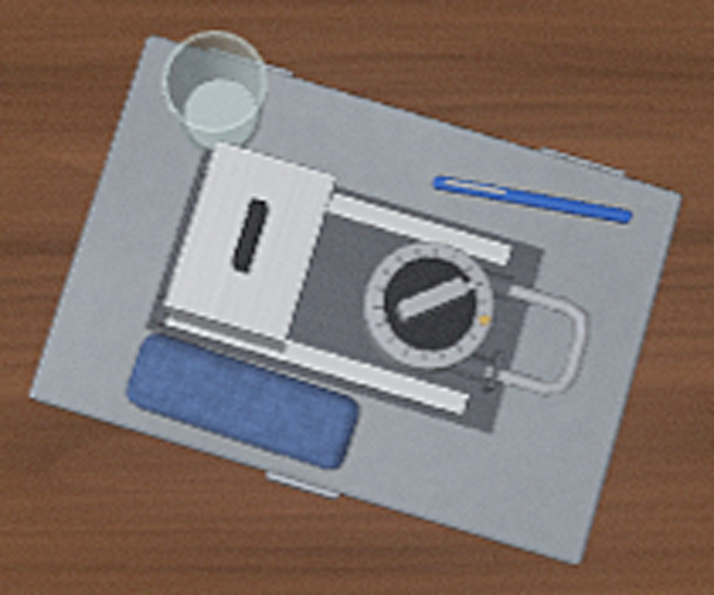

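Clear view: dial disc centre at (430,304), yellow stud at (484,320), nose end at (478,279), crown at (577,348), hood grip at (251,236). Glass untouched.

```bash
python3 - <<'E'
from h import *
from workcell import bot
ct=bot.get_calibration("top")
P=np.array([[0,-.045,.126],[0,-.0815,.131],[0,-.147,.110],[.131,.191,.09],[.131,-.191,.09],[-.131,-.191,.09],[-.131,.191,.09]])
Q=np.array([[429.5,305],[484.5,320],[577,348],[148,38],[681,196],[580,563],[30,398]])
T=(Q+.5)/3.4-.5+[155,95]
f=lambda p:((proj(box(p)(P),ct)-T)*np.r_[3,3,3,1,1,1,1][:,None]).ravel()
r=least_squares(f,BX); print(r.x,r.fun.round(1).reshape(-1,2).tolist())
print(BX)
g=lambda a:(proj(box(r.x)([[.022*np.sin(t)*s,-.045-.022*np.cos(t)*s,.154] for t in [a] for s in (1,-1)]),ct)-[155,95]+.5)*3.4
for a in (.5,.698,.8,1.047): print(a,g(a).round(0).tolist())
print(((proj(box(r.x)([0,.075,.184]),ct)-[155,95]+.5)*3.4).round(0))
sed=open('h.py').read().replace("BX=np.array([.5606,.1003,-.3130])",f"BX=np.array({r.x.round(4).tolist()})");open('h.py','w').write(sed)
E
python3 - <<'E'
from h import *
goal([0,-.045,.09+.059+.04],.698)
E
```

```text
[ 0.56200623  0.1003824  -0.30435952] [[-0.2, -1.0], [0.1, -1.3], [0.1, 2.9], [-1.2, -1.1], [0.8, -1.9], [1.3, 0.3], [-0.9, 1.0]]
[ 0.5606  0.1003 -0.313 ]
0.5 [[468.0, 290.0], [399.0, 305.0]]
0.698 [[465.0, 283.0], [402.0, 311.0]]
0.8 [[464.0, 280.0], [403.0, 314.0]]
1.047 [[458.0, 273.0], [408.0, 321.0]]
[[249. 235.]]
shift tool [0.0788 0.2184 0.0667] rot [-0.0062 -0.0771 -0.0068] t 8.1333
```

The bar matches 0.698 rad, two clicks to go. Moving above the dial.

{"op": "arm_command", "data": {"moves": [0,0,0,0,-0.077,-0.007,-0.3,0,0.031,0.0095,0,0,0,-0.3,0,0.031,0.0095,0,0,0,-0.3,0,0.031,0.0095,0,0,0,-0.3,0,0.031,0.0095,0,0,0,-0.3,0,0.031,0.0095,0,0,0,-0.3,0,0.031,0.0095,0,0,0,-0.3,0,0.031,0.0095,0,0,0,-0.3,0,0,0,0,0,0,-0.3]}}

```text
clock: 8.88
eef_pos: [0.5499, 0.0646, 0.4114]
tool_rot: [-0.139, 0.699, 0.144, 0.687]
ft_force: [-0.6, -0.5, 0.0]
grip_width: 0.0557
```

```bash
python3 - <<'E'
from h import *
goal([0,-.045,.09+.06+.03],.698)
E
```

```text
shift tool [ 0.0764 -0.0068 -0.0029] rot [ 0.0097 -0.0151 -0.0108] t 8.8833
```

{"op": "arm_command", "data": {"moves": [0.03,-0.007,-0.003,0.01,-0.015,-0.011,-0.3,0.03,0,0,0,0,0,-0.3,0.016,0,0,0,0,0,-0.3,0,0,0,0,0,0,-0.3]}}

```text
clock: 9.22
eef_pos: [0.5477, 0.0608, 0.3305]
tool_rot: [-0.145, 0.692, 0.144, 0.692]
ft_force: [-0.1, -0.7, -0.4]
grip_width: 0.0555
```

```bash
python3 - <<'E'
from h import *
from workcell import bot
goal([0,-.045,.09+.06],.698)
im=bot.camera("scene")
cv2.imwrite("pics/s4.png",cv2.resize(im[130:260,180:310,::-1],None,fx=4.5,fy=4.5,interpolation=cv2.INTER_CUBIC))
E
```

```text
shift tool [ 0.0255 -0.0034 -0.0005] rot [ 0.0179 -0.0007  0.0004] t 9.2167
```

View pics/s4.png

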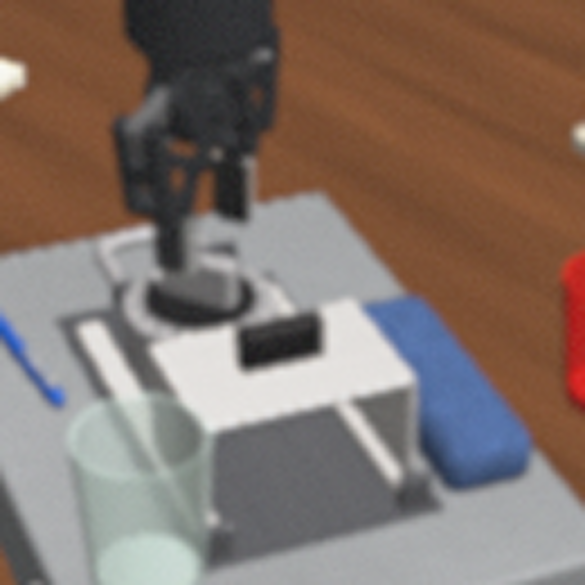

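The fingers straddle the bar. Down and close.

{"op": "arm_command", "data": {"moves": [0.012,-0.003,0,0.018,0,0,-0.3,0.012,0,0,0,0,0,-0.3,0,0,0,0,0,0,0.3,0,0,0,0,0,0,1,0,0,0,0,0,0,1,0,0,0,0,0,0,1,0,0,0,0,0,0,1,0,0,0,0,0,0,1,0,0,0,0,0,0,1]}}

```text
clock: 10.02
eef_pos: [0.5494, 0.0563, 0.3113]
tool_rot: [-0.139, 0.693, 0.139, 0.693]
ft_force: [-0.5, -0.1, -5.0]
grip_width: 0.0102
```

```bash
python3 - <<'E'
from h import *
goal([0,-.045,.09+.06],.698)
o,_,_=tcp();print(o['ft_force'],o['ft_torque'])
E
```

```text
shift tool [ 0.0063  0.0014 -0.0003] rot [ 0.0023 -0.0001  0.0011] t 10.0167
[-0.45283507 -0.05290167 -5.03550018] [ 0.03699476 -0.00986201 -0.12887742]
```

{"op": "arm_command", "data": {"moves": [0,0,0,0.1,0,0,1,0,0,0,0.1,0,0,1,0,0,0,0.1,0,0,1,0,0,0,0.1,0,0,1,0,0,0,0.1,0,0,1,0,0,0,0.1,0,0,1,0,0,0,0.1,0,0,1]}}

```text
clock: 10.6
eef_pos: [0.5494, 0.0566, 0.3113]
tool_rot: [0.116, 0.697, -0.118, 0.697]
ft_force: [-1.1, -0.1, -1.8]
grip_width: 0.0105
```

```bash
python3 - <<'E'
from h import *
goal([0,-.045,.09+.06],0)
o,_,_=tcp();print(o['ft_force'],o['ft_torque'],o['grip_width'])
E
```

```text
shift tool [ 0.0063  0.0006 -0.0012] rot [-0.0272  0.0004  0.0024] t 10.6
[-1.1307323  -0.14954387 -1.77778433] [0.07703525 0.27178992 0.42966247] 0.010487018967059177
```

{"op": "arm_command", "data": {"moves": [0,0,0,0,0,0,1,0,0,0,0,0,0,1]}}

```text
clock: 10.77
eef_pos: [0.5495, 0.0566, 0.3113]
tool_rot: [0.115, 0.697, -0.117, 0.698]
ft_force: [0.5, 0.4, -4.5]
grip_width: 0.0108
```

```bash
python3 - <<'E'
from h import *
goal([0,-.045,.09+.06],0)
o,_,_=tcp();print(o['ft_force'],o['ft_torque'],o['grip_width'])
E
```

```text
shift tool [ 0.0063  0.0005 -0.0012] rot [-0.0253  0.0005  0.0029] t 10.7667
[ 0.52480159  0.3543393  -4.49049963] [-0.0415373   0.01166682  0.12241939] 0.01080549894574866
```

{"op": "arm_command", "data": {"moves": [0,0,0,0,0,0,-0.3,0,0,0,0,0,0,-0.3,0,0,0,0,0,0,-0.3,0,0,0,0,0,0,-0.3,-0.01,0,0,0,0,0,-0.3,-0.02,0,0,0,0,0,-0.3,-0.03,0,0,0,0,0,-0.3,-0.03,0,0,0,0,0,-0.3,0,0,0,0,0,0,-0.3]}}

```text
clock: 11.52
eef_pos: [0.5496, 0.0569, 0.4102]
tool_rot: [0.113, 0.696, -0.114, 0.7]
ft_force: [0.2, -0.1, 0.4]
grip_width: 0.0555
```

```bash
python3 - <<'E'
from h import *
from workcell import bot
cs=bot.get_calibration("scene")
goal([0,-.147,.09+.024+.05],np.pi/2)
im=bot.camera("scene")
im=cv2.resize(im[130:260,180:310,::-1],None,fx=4.5,fy=4.5,interpolation=cv2.INTER_CUBIC)
q=(proj(box(BX)([[0,-.0815,.131],[0,-.077,.1315]]),cs)-[180,130]+.5)*4.5;print(q)
cv2.imwrite("pics/s5.png",im)
E
```

```text
shift tool [ 0.0913 -0.1018  0.0002] rot [-1.589   0.0037  0.0044] t 11.5167
[[179.1551663  257.81548118]
 [181.89102867 260.95812085]]
```

View pics/s5.png

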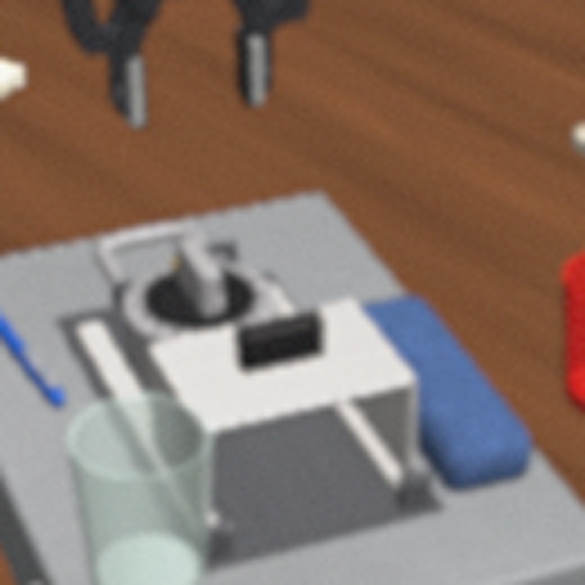

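The bar is now along the box's y, with the yellow stud at (178,260) just beyond its end. I'll swing aside, turning the jaws, and confirm from the top.

{"op": "arm_command", "data": {"moves": [0,-0.034,0,0,0,0,-0.3,0,-0.034,0,0,0,0,-0.3,0,-0.034,0,0,0,0,-0.3,0,-0.034,0,0,0,0,-0.3,0,-0.034,0,0,0,0,-0.3,0,-0.034,0,0,0,0,-0.3,0,0,0,-0.124,0,0,-0.3,0,0,0,-0.124,0,0,-0.3,0,0,0,-0.124,0,0,-0.3,0,0,0,-0.124,0,0,-0.3,0,0,0,-0.124,0,0,-0.3,0,0,0,-0.124,0,0,-0.3,0,0,0,-0.124,0,0,-0.3,0,0,0,-0.124,0,0,-0.3,0,0,0,-0.124,0,0,-0.3,0,0,0,-0.124,0,0,-0.3,0,0,0,-0.124,0,0,-0.3,0,0,0,-0.124,0,0,-0.3,0,0,0,-0.12,0,0,-0.3,0,0,0,0,0,0,-0.3]}}

```text
clock: 13.23
eef_pos: [0.4777, -0.1453, 0.4035]
tool_rot: [-0.433, 0.559, 0.435, 0.557]
ft_force: [-0.0, -0.8, 0.1]
grip_width: 0.0552
```

```bash
python3 - <<'E'
from h import *
from workcell import bot
goal([0,-.147,.09+.024+.05],np.pi/2)
im=bot.camera("top")
cv2.imwrite("pics/t6.png",cv2.resize(im[95:270,155:365,::-1],None,fx=3.4,fy=3.4,interpolation=cv2.INTER_CUBIC))
E
```

```text
shift tool [ 0.0844 -0.0134  0.1121] rot [ 0.0553 -0.0002 -0.0037] t 13.2333
```

View pics/t6.png

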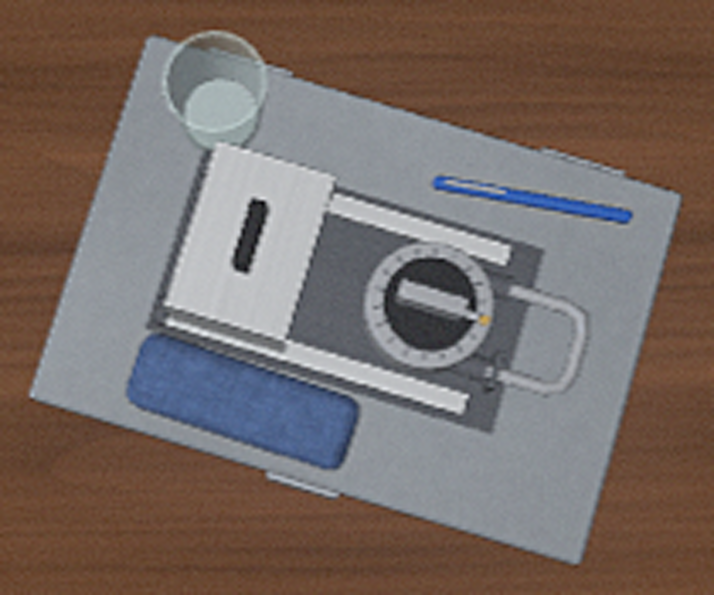

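The nose rests at the yellow stud (484,320). The crown is still home at (577,345) and the hood is at its end. Now to the crown.

{"op": "arm_command", "data": {"moves": [0,-0.004,0.034,0.055,0,-0.004,-0.2,0,-0.004,0.036,0,0,0,-0.2,0,-0.004,0.036,0,0,0,-0.2,0.03,0,0.006,0,0,0,-0.2,0.03,0,0,0,0,0,-0.2,0,0,0,0,0,0,-0.2]}}

```text
clock: 13.78
eef_pos: [0.5244, -0.0387, 0.3431]
tool_rot: [-0.411, 0.575, 0.408, 0.578]
ft_force: [-0.8, -0.3, -1.3]
grip_width: 0.0512
```

```bash
python3 - <<'E'
from h import *
goal([0,-.147,.09+.024],np.pi/2)
E
```

```text
shift tool [ 0.074   0.0062 -0.0032] rot [-0.0312  0.0011  0.0063] t 13.7833
```

{"op": "arm_command", "data": {"moves": [0.02,0.006,-0.003,-0.031,0,0.006,-0.2,0.02,0,0,0,0,0,-0.2,0,0,0,0,0,0,-0.2]}}

```text
clock: 14.03
eef_pos: [0.5179, -0.0393, 0.3036]
tool_rot: [-0.417, 0.571, 0.417, 0.571]
ft_force: [-0.1, 0.4, -0.5]
grip_width: 0.0512
```

```bash
python3 - <<'E'
from h import *
from workcell import bot
goal([0,-.147,.09+.024],np.pi/2)
im=bot.camera("scene")
cv2.imwrite("pics/s7.png",cv2.resize(im[110:240,160:290,::-1],None,fx=4.5,fy=4.5,interpolation=cv2.INTER_CUBIC))
E
```

```text
shift tool [ 0.0346 -0.0002 -0.0005] rot [-0.0047  0.0009  0.0002] t 14.0333
```

View pics/s7.png

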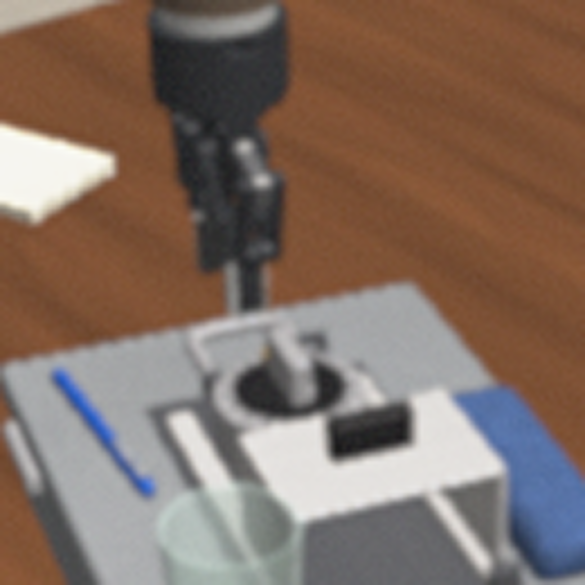

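The gripper is above the crown, centred between the legs, with the near finger heading inside the U. I'll go down the last 34 mm and close.

{"op": "arm_command", "data": {"moves": [0.018,0,0,0,0,0,-0.2,0.017,0,0,0,0,0,-0.2,0,0,0,0,0,0,-0.2,0,0,0,0,0,0,-0.2]}}

```text
clock: 14.42
eef_pos: [0.5213, -0.0411, 0.278]
tool_rot: [-0.418, 0.569, 0.412, 0.576]
ft_force: [-0.1, -1.2, -0.0]
grip_width: 0.0513
```

```bash
python3 - <<'E'
from h import *
goal([0,-.147,.09+.024],np.pi/2)
E
```

```text
shift tool [0.0089 0.0037 0.0001] rot [-0.0118  0.0035  0.0126] t 14.4167
```

{"op": "arm_command", "data": {"moves": [0.009,0.0035,0,-0.012,0.003,0.012,-0.2,0.003,0,0,0,0,0,-0.2,0,0,0,0,0,0,0.2,0,0,0,0,0,0,0.5,0,0,0,0,0,0,1,0,0,0,0,0,0,1,0,0,0,0,0,0,1,0,0,0,0,0,0,1,0,0,0,0,0,0,1]}}

```text
clock: 15.17
eef_pos: [0.5198, -0.0415, 0.2714]
tool_rot: [-0.42, 0.569, 0.415, 0.572]
ft_force: [0.0, -0.2, -0.5]
grip_width: 0.0066
```

```bash
python3 - <<'E'
from h import *
from workcell import bot
o,p,r=tcp(); print(o['ft_force'],o['grip_width'])
goal([0,-.147,.09+.024],np.pi/2)
E
```

```text
[ 0.02310627 -0.2083658  -0.53429439] 0.00655299303350144
shift tool [0.0024 0.0023 0.001 ] rot [-0.0026 -0.0004  0.0084] t 15.1667
```

Gripped (6.6 mm reading on the 9 mm bar; earlier 12 mm parts read 10.4). Pulling.

{"op": "arm_command", "data": {"moves": [0,0,-0.006,0,0,0,1,0,0,-0.006,0,0,0,1,0,0,-0.006,0,0,0,1,0,0,-0.006,0,0,0,1,0,0,-0.006,0,0,0,1]}}

```text
clock: 15.58
eef_pos: [0.511, -0.0689, 0.2714]
tool_rot: [-0.419, 0.565, 0.419, 0.574]
ft_force: [1.3, 4.7, -0.6]
grip_width: 0.0065
```

```bash
python3 - <<'E'
from h import *
o,p,r=tcp(); print(o['ft_force'],o['grip_width'])
goal([0,-.182,.09+.026],np.pi/2)
E
```

```text
[ 1.28190156  4.73824537 -0.62245311] 0.0064787061095326285
shift tool [ 0.0003  0.0021 -0.0052] rot [0.0019 0.0097 0.0078] t 15.5833
```

{"op": "arm_command", "data": {"moves": [0,0,-0.004,0,0,0,1,0,0,-0.004,0,0,0,1,0,0,-0.003,0,0,0,1,0,0,-0.003,0,0,0,1,0,0,0,0,0,0,1,0,0,0,0,0,0,1]}}

```text
clock: 16.08
eef_pos: [0.5076, -0.0797, 0.2713]
tool_rot: [-0.415, 0.558, 0.425, 0.58]
ft_force: [1.1, 3.9, -1.0]
grip_width: 0.0064
```

```bash
python3 - <<'E'
from h import *
from workcell import bot
o,p,r=tcp(); print(o['ft_force'],o['grip_width'])
goal([0,-.182,.09+.026],np.pi/2)
for n,(a,b,c,d) in dict(top=(95,270,155,365),scene=(110,240,160,290)).items():
    im=bot.camera(n); cv2.imwrite(f"pics/e_{n}.png",cv2.resize(im[a:b,c:d,::-1],None,fx=3.4,fy=3.4,interpolation=cv2.INTER_CUBIC))
E
```

```text
[ 1.11493952  3.90246654 -1.00457799] 0.0063820676112601865
shift tool [0.0005 0.002  0.0061] rot [0.0054 0.034  0.0072] t 16.0833
```

View pics/e_top.png

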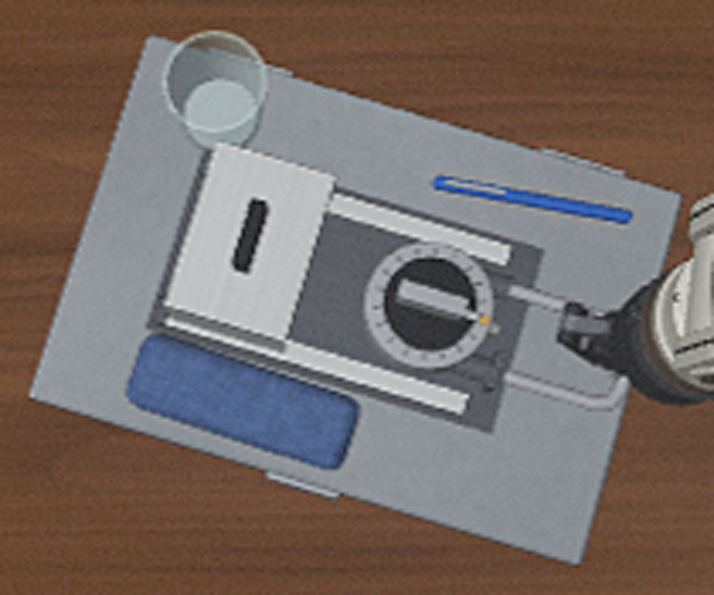

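View pics/e_scene.png

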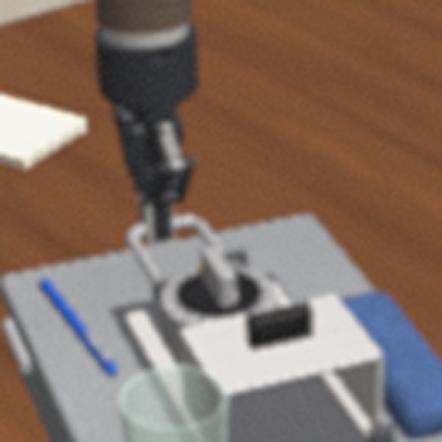

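```bash
python3 - <<'E'
from h import *
from workcell import bot
o,p,r=tcp(); g=p+r.apply([.155,0,0]); c,s=np.cos(BX[2]),np.sin(BX[2])
d=g-[BX[0],BX[1],0]; print("grasp in box",c*d[0]+s*d[1],-s*d[0]+c*d[1],o['ft_force'],o['ft_torque'])
ct=bot.get_calibration("top"); im=cv2.imread("pics/e_top.png"); im0=cv2.imread("pics/t6.png"); out=[]
for i,sl in ((im0,[0]),(im,[.025,.030,.035])):
    i=i.copy()
    for k in sl:
        P=[[-.028,-.10,.11],[-.028,-.137-k,.11],[-.014,-.147-k,.11],[.014,-.147-k,.11]]
        q=((proj(box(BX)(P),ct)-[155,95]+.5)*3.4-.5).round().astype(int)
        cv2.polylines(i,[q],False,(0,0,255),1)
    out.append(cv2.resize(i[250:450,470:670],None,fx=2,fy=2))
cv2.imwrite("pics/e_m.png",np.hstack(out))
E
```

```text
grasp in box 0.00315325928071096 -0.18305849496820217 [ 0.69210739  4.51374735 -0.80747443] [ 0.87825286 -0.22591096 -0.14191327]
```

View pics/e_m.png

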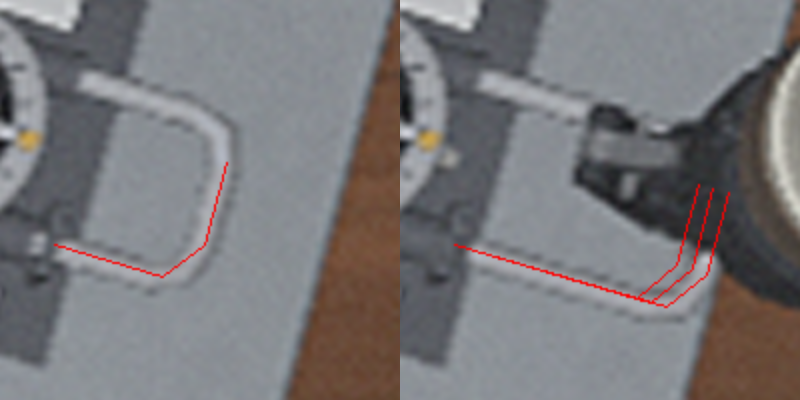

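The crown matches the 35 mm overlay. I'll add one small bias row against the stop and check that it holds still.

{"op": "arm_command", "data": {"moves": [0,0,-0.002,0,0,0,1]}}

```text
clock: 16.27
eef_pos: [0.5072, -0.081, 0.2713]
tool_rot: [-0.414, 0.556, 0.426, 0.581]
ft_force: [3.7, 12.9, -3.0]
grip_width: 0.0066
```

```bash
python3 - <<'E'
from h import *
from workcell import bot
for k in range(6):
    o,p,r=tcp(); g=p+r.apply([.155,0,0]); c,s=np.cos(BX[2]),np.sin(BX[2]); d=g-[BX[0],BX[1],0]
    print(o['clock'],round(-s*d[0]+c*d[1],4),o['ft_force'].round(1),np.abs(o['joint_vel']).max().round(4),o['grip_width'])
    im=bot.camera("top")
cv2.imwrite("pics/f.png",cv2.resize(im[95:270,155:365,::-1],None,fx=3.4,fy=3.4,interpolation=cv2.INTER_CUBIC))
E
```

```text
16.2667 -0.1836 [ 3.7 12.9 -3. ] 0.0669 0.0065531451590612215
16.3167 -0.1836 [ 3.3  9.9 -1.1] 0.0101 0.006986759833073317
16.3667 -0.1836 [ 2.6  9.3 -1.9] 0.0057 0.006880980918128674
16.4167 -0.1835 [ 1.6  8.7 -1.3] 0.0034 0.006347947314842187
16.4667 -0.1836 [ 2.1  8.6 -1.4] 0.0024 0.006431721479271921
16.5167 -0.1835 [ 2.   8.3 -1.7] 0.0032 0.006760924007452466
```

View pics/f.png

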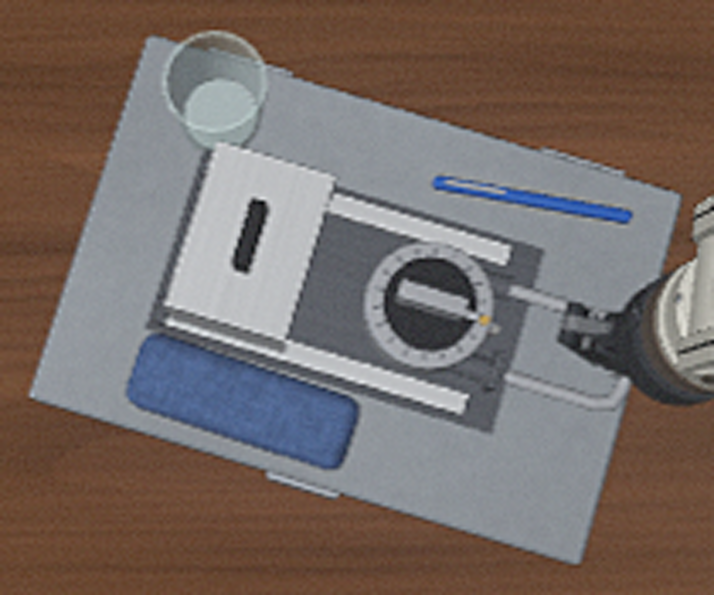

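The pull has settled to about 8 N against the stop and the grasp is still. The nose is at the stud, the hood at its end and the glass in place. Handing in.

```bash
python3 -c "
from workcell import bot
print(bot.job_done())"
```

```text
the job is handed in; nothing more can be done
None
```

I handed the job in at about 16.5 s, and it reported no verdict. The last checks all fit the goal:

- **Hood:** I slid it along its rails until the force rose to about 13 N at its end stops. The last picture still shows it there.
- **Dial:** I turned it two clicks clockwise, from about 0.70 rad to 0, and let go. From the top its nose rests at the yellow stud.
- **Shackle:** I gripped it by the crown and pulled it to its stop. In the picture the crown lies on the 35 mm overlay, and the fingers had moved about 35 mm. They were holding still with about 8 N of pull, more than the 4.5 N spring.
- **Tea glass:** it stands unmoved in the last picture.

**Disagreements:**
- When I first compared it with the pictures, the scene camera put the dial about 2 px off. I refitted the box pose from the top camera, which moved the box yaw by about 0.01 rad.
- The finger openings read 1.5 to 2.5 mm less than the stated thickness of the gripped parts.
- The tool is tilted about 0.03 rad or slightly more from pulling against the stop.

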